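# Open the casting press and hold it open at the gauge

## Task

The piece in the small spring-shut casting press is ready to come out. With the mould still shut, pull the snapped-in steel pour cup up out of its top and put it in the enamel wash basin; then pull the press's handle towards you until the pointer on the moving plate lines up with the index on the gauge rail, and finish while still holding it there against the spring, so that a workmate can lift out the casting. Do not push or knock over the loose drum mould or the raw clay domes.

Things in the scene. Friction and masses are not known exactly. Their poses are not given: they have to be found in the camera images.
- press: bench casting press, bolted down: grey base (x -190 to +110, y +-95 mm, top z 14), fixed plate 132 mm high at the back, white plaster mould 120 mm wide of two halves parting at x = 0, top at z 140, with a black snap collar on top (49 mm across, z 140 to 150, at x = y = 0); two spring barrels behind (to x +160). Origin on the table under the parting line, z up; it opens along its -x
- jaw: moving part of the press: front mould half, aluminium plate 180 mm wide (top z 132), rods, handle and pointer. It slides along the press's -x, travel 62 mm; springs pull it shut with 8 N when shut, 1.3 N more per 10 mm (14 N at 45 mm); it does not stay open by itself. Axes as the press; origin at the press's origin when shut, and moves with it
- handle (a point): centre of the D-shaped pull handle on the moving plate: a level bar with a black grip 16 mm thick and 76 mm long, along the press's y, 95 mm above the table, free all round: 65 mm in front of the plate, 81 mm above the base, legs at y -52 and +52 mm. Moves with the moving part
- pointer (a point): tip of the steel pointer arm (6 mm wide, 26 mm long) at the left (+y) edge of the moving plate, 42 mm above the table; moves with the plate; axes as the press
- mark (a point): tip of the 6 mm wide steel ridge on the index block clamped to the gauge rail at the left (+y) side of the base, 42 mm above the table, 3 mm beside the pointer's path and 28 to 48 mm ahead (press -x) of the pointer when shut. Fixed; axes as the press. Pointer and mark at the same x along the press: opened as wanted
- cup_mid (a point): centre of the cylindrical part of the steel pour cup, 48 mm across and 52 tall, z up its axis. Below it a spout 19 mm thick, 38 long, with a 23 mm bead. Plugged in, the cup rests on the collar (this point at z 176 mm); spring balls in the collar hold the bead. A straight upward pull of about 10 to 16 N snaps it out within 10 mm; 40 mm up it is clear. 0.08 to 0.17 kg
- cup: the same pour cup as a body (90 mm long); origin at the centre of the spout's lower end
- basin: pale green enamel basin, loose, 196 mm across the rim, 62 mm high, floor 5 mm above the table, about 88 mm across at the foot; origin at the centre of its underside; stands left or right of the press (the drum mould stands on the other side)
- drum: round plaster drum mould with a dark clay band, 144 mm across, 115 tall; loose, a bystander; origin at the centre of its underside
- dome_a: the larger loose dome of raw dark clay with a short neck (122 mm across, 83 tall), fragile bystander; origin at the centre of its underside
- dome_b: the smaller loose dome of raw dark clay with a short neck (95 mm across, 64 tall), fragile bystander; origin at the centre of its underside
There are look-alikes about, which are no part of the job. Leave any green or purple look-alike of the cup alone.

How it is judged:
By the outcome, as a careful person would: the job done as asked, in the order asked, and still so for the second after the job is handed in, while the arm keeps its last pose, push and grip.
It also fails if it takes over 54 s, if anything falls off the work surface, if the arm or the gripper's body presses on something with over 40 N, if the wrist force passes 120 N, or if a joint passes its speed limit or range.

## Robot

A 7-joint arm with a two-finger parallel gripper is mounted at the origin on the work surface. World frame = base frame: x ahead of the robot, y to its left, z up, the work surface at z = 0. Lengths are in m, angles in rad, forces in N, time in s.
With the tool pointing down it reaches from about 0.35 to 0.9 m from the base axis. Payload 19.9 kg.
Tool frame: the origin (TCP) lies on the centre line of the jaws, within the pads' length; the fingertips stand 11 mm ahead of it and the grasp point (between the pads) lies 8 mm behind it; z points along the fingers, y is the line along which they close (so a half turn about z gives the same grasp; the last joint's range is limited). The gripper opens to 94 mm and grips with 3 to 60 N. Pads are 16 mm wide; open, the fingers measure 119 mm over their backs; the gripper's body (75 mm by 177 mm) begins 78 mm behind the grasp point.
Start: joints at [-0.042, 0.417, -0.01, 1.614, 0.005, 1.111, -0.053], TCP at [0.625, 0, 0.216] pointing down, gripper open.
Joint ranges: [-2.81, 2.81], [-0.39, 2.02], [-1.27, 1.25], [0.06, 2.57], [-1.19, 4.33], [0.19, 2], [-2.82, 2.82]. Speed limits (rad/s): [1.89, 1.89, 2.39, 2.39, 3.01, 3.01, 3.01].

## Interface

Orientations are given as a unit quaternion [w, x, y, z].
In Python, from workcell import manip gives the robot as it stands. The module is installed in compiled form; this text tells all that it offers.
- The arm moves only by the shell command python3 -m inch 'ROWS' [FORCE]. ROWS is text: rows parted by semicolons, each of 5 numbers parted by spaces: the shift along the tool's x, y, z in mm, then the turn about the tool's z in rad, then the closure, from -1 (fully open) to 1 (shut). In form: x y z spin gripper; .... A call has 1 to 10 rows; each row is the pose to reach, as a shift and turn from the pose commanded when the call began, along the tool's axes at that moment; what a row does not reach only later rows make up. A row lasts 1/10 s, in which the tool goes at most 50 mm and 8.59 degrees, less where a joint would pass 70% of its speed; a pose out of reach is approached as far as the arm can. A call with a gripper value outside its range is refused whole. The fingers move at their own pace and stop on an object; FORCE is the grip in N (left out, the last holds). Time passes only in rows, so rows that repeat a pose let the fingers close. It gives the time, the measured TCP pose, the force, the opening and the grip force at its end, in the units of the state.
- manip.get_obs(): the state, without advancing time (a new reading comes with each control period).
- manip.camera(name): name is "scene" or "side" or "wrist"; returns a dict with "img" (400x640x3 uint8, red, green, blue), "fx", "fy", "cx", "cy" (pixels), "R" (3x3) and "t" (3): a world point X has camera coordinates R X + t. Camera axes: x right, y down, z forward; pixel columns grow to the right and rows downward; lengths in m; the calibration is good to about 2 mm. A picture is of the moment at which its call begins. There is no depth.
- manip.finish_job(): hands the job in; it is judged then, once.
Trained networks look in a picture, given as the dict that the camera call returned (one of the last four; its "shot" number tells which), for a name from the list of things; names that differ only in an ending like _2 or _b are one class to them, and where a whole thing is asked for, a point or a joint stands for the part that bears it (a point fixed in the world has none). Each returns a list of dicts, best first, with "score" (0 to 1); they miss things now and then, are a little off and sometimes report something else, mostly with a low value. They report only what shows in the picture. A call takes as long as a camera call. They do not tell look-alikes from the thing itself.
- manip.search_frame(label, picture): "point" ([x, y, z] in m, in world coordinates, good to about 4 mm: the middle of the surface that is visible of it).
- manip.tip_of(label, picture): "point" ([x, y, z] in m, in world coordinates, good to about 4 mm: a listed point, or the origin of a listed thing).
The state is a dict: "time": time; "qpos": joint angles; "joint_velocities": joint speeds; "joint_efforts": joint torques, N m; "position": TCP position; "tool_rot": TCP orientation; "force": force on the tool from outside, world axes, zero at the start; "torque": the same for the moment, N m; "width": finger opening in m; "gripper_force": force on a finger pad.
Only numpy, scipy, OpenCV 4.12 (cv2) and the standard library are available. Lean on these libraries where they do the work, as an engineer would, in place of code of your own. Each camera call takes 0.05 s, during which the arm holds its last target. There are 200 camera calls.

## Working session

There is one attempt and no reset: what is moved stays moved. The work goes in short steps, Python scripts to look and compute and a shell command to move; the robot and the scene stay as the last step left them, time stands still between calls to the robot, and variables do not carry over. Pictures are saved under pics/ and viewed, at most 10 in all, crops included, and the job is handed in when it is done.

```bash
mkdir -p pics; cat > h.py <<'E'
from workcell import manip
import cv2, numpy as np
def shot(n,f=None):
    c=manip.camera(n)
    if f: cv2.imwrite('pics/'+f,c['img'][:,:,::-1])
    return c
def px(c,X):
    p=c['R']@np.array(X)+np.array(c['t']); return [round(c['fx']*p[0]/p[2]+c['cx']),round(c['fy']*p[1]/p[2]+c['cy'])]
E
python3 - <<'E'
from h import *
import numpy as np
for n in ['scene','side']:
    c=shot(n,n+'1.png'); print(n, 'cam at',np.round(-np.array(c['R']).T@np.array(c['t']),2))
    for l in ['press','handle','pointer','mark','cup_mid','cup','basin','drum','dome_a']:
        for d in manip.tip_of(l,c)[:4]: print(l,np.round(d['point'],3),round(d['score'],2),px(c,d['point']))
o=manip.get_obs();print(o['time'],o['tool_rot'],o['position'],o['width'])
E
```

```text
scene cam at [ 1.37 -0.28  0.99]
press [0.687 0.038 0.   ] 0.57 [339, 256]
handle [0.564 0.054 0.095] 0.89 [329, 201]
pointer [0.654 0.154 0.042] 0.9 [374, 227]
pointer [0.605 0.164 0.041] 0.48 [370, 214]
mark [0.605 0.165 0.041] 0.39 [370, 214]
cup_mid [0.683 0.041 0.175] 0.96 [343, 212]
cup_mid [ 0.713 -0.122  0.068] 0.81 [285, 265]
cup_mid [ 0.538 -0.124  0.063] 0.78 [266, 218]
cup_mid [0.685 0.04  0.114] 0.31 [342, 228]
cup [ 0.712 -0.123  0.003] 0.97 [286, 280]
cup [ 0.536 -0.127  0.001] 0.7 [267, 233]
cup [0.686 0.04  0.115] 0.67 [342, 229]
basin [ 0.48  -0.364  0.   ] 0.68 [180, 241]
drum [ 0.452  0.366 -0.004] 0.73 [405, 175]
dome_a [ 0.723  0.336 -0.001] 0.85 [441, 237]
dome_a [ 0.717 -0.368  0.004] 0.73 [193, 310]
side cam at [0.31 0.9  0.8 ]
press [ 0.684  0.042 -0.004] 0.71 [279, 242]
handle [0.566 0.053 0.093] 0.75 [321, 225]
pointer [0.652 0.154 0.042] 0.73 [274, 260]
cup_mid [ 0.537 -0.125  0.065] 0.9 [349, 196]
cup_mid [0.687 0.034 0.178] 0.63 [275, 184]
cup_mid [ 0.712 -0.13   0.06 ] 0.5 [291, 186]
cup [ 0.537 -0.124  0.001] 0.77 [348, 215]
cup [0.683 0.035 0.114] 0.56 [278, 206]
basin [ 0.475 -0.362  0.003] 0.64 [385, 175]
drum [0.457 0.364 0.001] 0.6 [327, 363]
dome_a [ 0.715 -0.365 -0.004] 0.93 [314, 165]
dome_a [ 0.724  0.333 -0.004] 0.61 [215, 322]
1.0 [ 4.18453972e-06  7.07128462e-01  7.07085099e-01 -4.01380575e-05] [ 6.24986451e-01 -2.44741221e-05  2.16436782e-01] 0.09371402942349678
```

View pics/scene1.png

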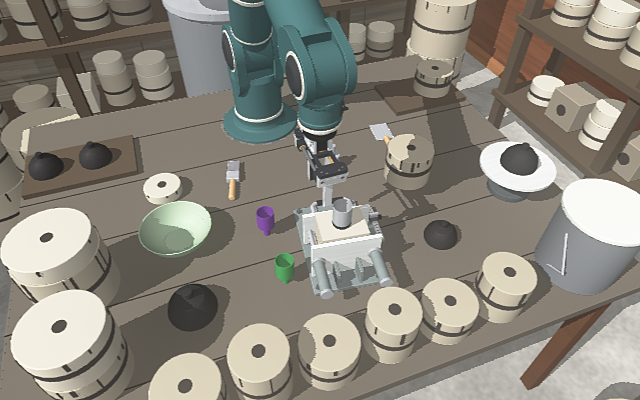

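View pics/side1.png

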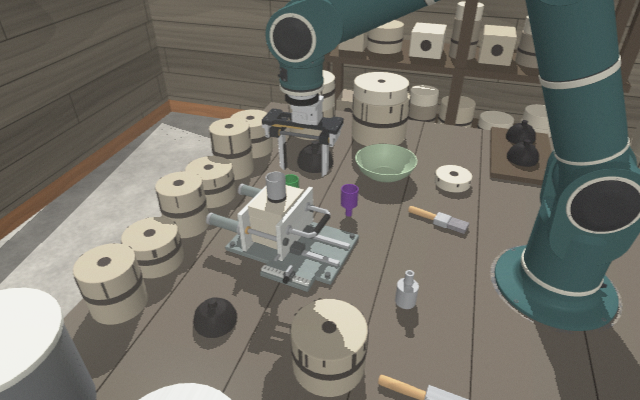

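Candidates for the steel cup in the scene view:
- grey steel cup on the press collar at (342,212): this is the one
- purple look-alike at (265,220)
- green look-alike at (285,265)
- steel flask on the table, side view (406,290)

The basin is pale green at (175,230) on the robot's right. The drum is at (408,162), and the domes are at (192,305) and (440,235). The press is yawed about -0.13 rad. I'll rise over the press and look closely with the wrist camera.

```bash
python3 -m inch '10 0 -40 0 -1; 20 0 -70 0.06 -1; 38 0 -90 0.13 -1; 38 0 -90 0.13 -1; 38 0 -90 0.13 -1'
python3 - <<'E'
from h import *
c=shot('wrist','w1.png'); print('cam at',np.round(-np.array(c['R']).T@np.array(c['t']),3))
s=shot('scene');d2=shot('side')
for n,k in (('w',c),('sc',s),('si',d2)):
  for l in ['press','handle','pointer','mark','cup_mid','basin']:
    for d in manip.tip_of(l,k)[:3]: print(n,l,np.round(d['point'],4),round(d['score'],2),px(k,d['point']))
im=s['img'][150:310,270:420,::-1]; cv2.imwrite('pics/crop1.png',cv2.resize(im,None,fx=4,fy=3.7,interpolation=2)[:600])
E
```

```text
time: 1.5
position: [0.6249, 0.038, 0.3062]
tool_rot: [0.0, 0.751, 0.66, -0.0]
force: [0.0, -0.2, -0.6]
width: 0.0938
gripper_force: 0.0
cam at [0.634 0.106 0.474]
w press [0.6809 0.0348 0.0046] 0.81 [356, 171]
w press [0.5645 0.0494 0.0938] 0.46 [265, 182]
w handle [0.5628 0.0483 0.0973] 0.92 [264, 184]
w pointer [0.649  0.1467 0.0429] 0.59 [325, 91]
w mark [0.6022 0.1582 0.0424] 0.88 [287, 86]
w cup_mid [ 0.7123 -0.1241  0.0596] 0.92 [395, 287]
w cup_mid [0.6896 0.0385 0.1771] 0.85 [386, 192]
w cup_mid [ 0.5325 -0.1274  0.0634] 0.66 [267, 305]
sc press [0.6887 0.0374 0.0039] 0.67 [339, 256]
sc handle [0.5647 0.0556 0.0942] 0.67 [330, 201]
sc pointer [0.652  0.1559 0.0406] 0.94 [374, 226]
sc mark [0.6052 0.1646 0.0415] 0.55 [370, 214]
sc cup_mid [0.6837 0.0392 0.1763] 0.92 [342, 212]
sc cup_mid [ 0.536  -0.1267  0.0649] 0.84 [265, 218]
sc cup_mid [ 0.7108 -0.1248  0.0666] 0.57 [284, 265]
sc basin [ 0.4783 -0.3649  0.0006] 0.59 [180, 240]
si press [ 0.686   0.0414 -0.0045] 0.67 [279, 242]
si handle [0.5661 0.0514 0.0937] 0.6 [321, 224]
si pointer [0.6502 0.1542 0.0427] 0.94 [275, 260]
si mark [0.6052 0.1609 0.0446] 0.46 [291, 265]
si cup_mid [ 0.5392 -0.1279  0.0683] 0.95 [349, 194]
si cup_mid [0.6883 0.0358 0.1803] 0.88 [275, 184]
si cup_mid [ 0.7106 -0.1319  0.0613] 0.61 [291, 186]
si basin [ 0.474  -0.3598 -0.0006] 0.67 [385, 176]
```

View pics/w1.png

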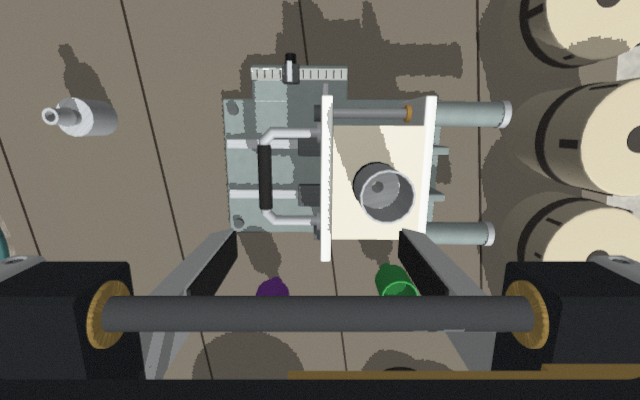

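View pics/crop1.png

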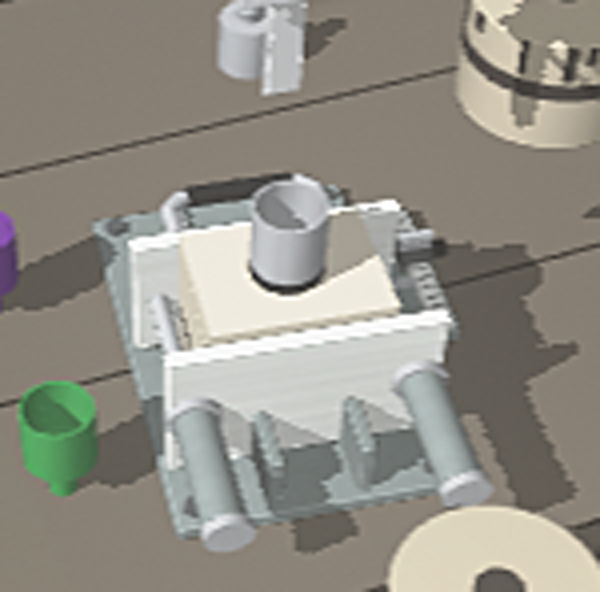

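The wrist view shows the steel cup at (385,190) in its collar, with the press aligned to the tool after the 0.13 turn. The grip bar is at (265,177), the index at (290,68) and the pointer tip near (325,95). The crop confirms the choice: a grey steel cup in the black collar. Moving over it and down.

```bash
python3 -m inch '4 30 0 0 -1; 8 60 0 0 -1; 8 60 0 0 -1; 8 60 40 0 -1; 8 60 70 0 -1; 8 60 70 0 -1; 8 60 70 0 -1'
python3 - <<'E'
from h import *
P=[]
for n in ('wrist','side','scene'):
  k=shot(n,'w2.png' if n=='wrist' else None)
  for d in manip.tip_of('cup_mid',k)[:3]: print(n,np.round(d['point'],4),round(d['score'],2),px(k,d['point']))
print(manip.get_obs()['position'])
E
```

```text
time: 3.25
position: [0.6855, 0.0382, 0.2374]
tool_rot: [0.0, 0.752, 0.66, 0.0]
force: [0.5, 0.6, 0.4]
width: 0.0937
gripper_force: 0.0
wrist [0.6912 0.0384 0.1756] 0.9 [325, 220]
wrist [ 0.5374 -0.1262  0.0613] 0.81 [213, 340]
wrist [ 0.7105 -0.1245  0.0624] 0.67 [356, 322]
side [ 0.5383 -0.1262  0.0639] 0.78 [349, 196]
side [0.6854 0.0329 0.1811] 0.71 [276, 183]
side [ 0.7134 -0.1267  0.0648] 0.71 [290, 186]
scene [ 0.5372 -0.1264  0.0645] 0.93 [265, 218]
scene [0.6858 0.0405 0.1759] 0.85 [343, 212]
scene [0.6042 0.1625 0.0401] 0.56 [369, 214]
[0.68587363 0.03819523 0.23760553]
```

View pics/w2.png

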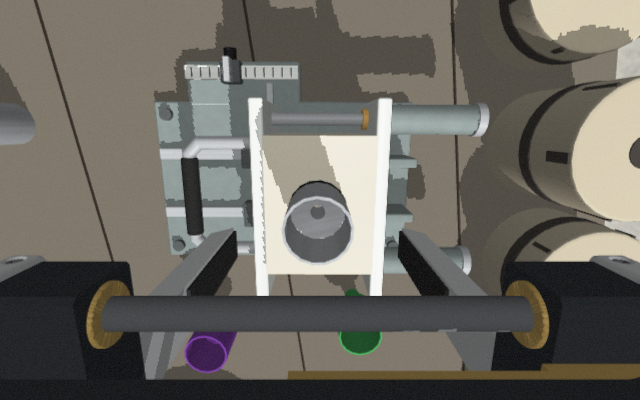

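The cup rim is centred at column 318 between the fingers (midline 320). Descending and gripping.

```bash
python3 -m inch '0 0 30 0 -1; 0 0 60 0 -1; 0 0 69 0 -1; 0 0 69 0 -1; 0 0 69 0 0.3; 0 0 69 0 0.6; 0 0 69 0 1; 0 0 69 0 1; 0 0 69 0 1; 0 0 69 0 1' 50;  python3 -m inch '0 0 0 0 1; 0 0 0 0 1; 0 0 0 0 1' 50
```

```text
time: 4.55
position: [0.6855, 0.0381, 0.1675]
tool_rot: [0.0, 0.752, 0.66, 0.0]
force: [-0.5, -0.0, -0.3]
width: 0.0495
gripper_force: 0.0
time: 4.85
position: [0.6856, 0.0381, 0.1675]
tool_rot: [0.0, 0.752, 0.66, 0.0]
force: [-1.0, -0.7, 2.4]
width: 0.0477
gripper_force: 50.0
```

```bash
python3 -m inch '0 0 -3 0 1; 0 0 -6 0 1; 0 0 -10 0 1; 0 0 -16 0 1; 0 0 -25 0 1; 0 0 -40 0 1; 0 0 -60 0 1; 0 0 -80 0 1; 0 0 -80 0 1; 0 0 -80 0 1' 50
python3 - <<'E'
from h import *
for n in ('side','scene'):
  k=shot(n)
  for l in ('cup_mid','basin','pointer'):
   for d in manip.tip_of(l,k)[:3]: print(n,l,np.round(d['point'],4),round(d['score'],2))
E
```

```text
time: 5.85
position: [0.6857, 0.0381, 0.2482]
tool_rot: [0.0, 0.752, 0.66, 0.001]
force: [0.0, -0.0, -1.0]
width: 0.0476
gripper_force: 50.0
side cup_mid [ 0.5386 -0.1268  0.0674] 0.76
side cup_mid [0.6886 0.0367 0.2616] 0.67
side cup_mid [ 0.7144 -0.1303  0.0627] 0.65
side pointer [0.6465 0.1521 0.0406] 0.72
scene cup_mid [ 0.7097 -0.1261  0.0683] 0.61
scene cup_mid [ 0.5397 -0.1249  0.0626] 0.56
scene cup_mid [0.6834 0.0391 0.2553] 0.53
scene basin [ 4.789e-01 -3.650e-01  4.000e-04] 0.69
scene basin [0.6523 0.1542 0.0451] 0.6
scene pointer [0.649  0.1539 0.041 ] 0.73
scene pointer [0.7216 0.3349 0.001 ] 0.43
```

Cup is out. Carrying it to the basin.

```bash
python3 -m inch '-20 -5 0 0 1; -60 -20 0 0 1; -100 -35 0 0 1; -140 -50 0 0 1; -180 -65 0 0 1; -220 -80 0 0 1; -260 -94 0 0 1; -300 -109 0 0 1; -340 -123 0 0 1; -380 -138 0 0 1'; python3 -m inch '-20 -7 0 0 1; -45 -16 0 0 1; -45 -16 0 0 1; -45 -16 0 0 1'
python3 - <<'E'
from h import *
for n in ('wrist','side','scene'):
  k=shot(n,'w3.png' if n=='wrist' else None)
  for l in ('cup_mid','basin'):
   for d in manip.tip_of(l,k)[:3]: print(n,l,np.round(d['point'],4),round(d['score'],2),px(k,d['point']))
E
```

```text
time: 7.25
position: [0.4979, -0.3226, 0.2476]
tool_rot: [0.0, 0.752, 0.66, -0.0]
force: [1.3, 0.3, -1.0]
width: 0.0475
gripper_force: 50.0
time: 7.65
position: [0.4771, -0.3638, 0.2474]
tool_rot: [-0.0, 0.752, 0.659, -0.0]
force: [-0.1, -0.1, -1.4]
width: 0.0475
gripper_force: 50.0
wrist cup_mid [ 0.4806 -0.3609  0.2566] 0.61 [323, 255]
wrist basin [ 0.4808 -0.3658 -0.0035] 0.83 [320, 181]
side cup_mid [ 0.4794 -0.3639  0.2564] 0.95 [390, 101]
side cup_mid [ 0.5354 -0.1247  0.0654] 0.7 [350, 196]
side cup_mid [ 0.7133 -0.1297  0.0634] 0.57 [290, 185]
side basin [ 4.758e-01 -3.588e-01 -4.000e-04] 0.89 [384, 176]
scene cup_mid [ 0.7093 -0.1234  0.07  ] 0.83 [284, 264]
scene cup_mid [ 0.5332 -0.1237  0.0629] 0.74 [266, 217]
scene cup_mid [ 0.4767 -0.3618  0.256 ] 0.5 [158, 173]
scene basin [ 0.4758 -0.3622  0.0006] 0.93 [181, 239]
```

View pics/w3.png

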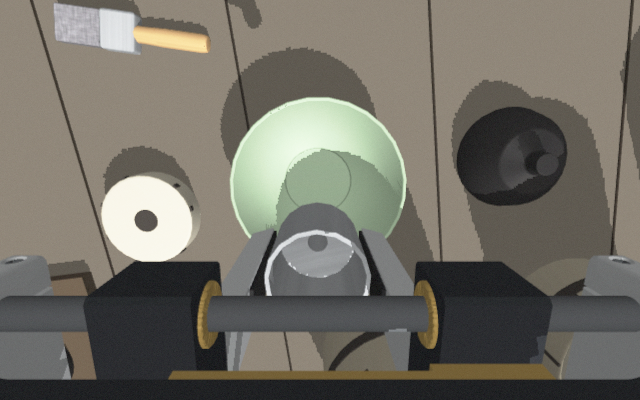

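The cup at (318,250) hangs centred over the basin at (318,180). Lowering 180 mm and releasing.

```bash
python3 -m inch '0 0 35 0 1; 0 0 75 0 1; 0 0 115 0 1; 0 0 150 0 1; 0 0 170 0 1; 0 0 180 0 1; 0 0 180 0 1; 0 0 180 0 1'; python3 -m inch '0 0 0 0 0.3; 0 0 0 0 0; 0 0 0 0 -0.4; 0 0 0 0 -0.7; 0 0 0 0 -0.7; 0 0 -10 0 -0.7; 0 0 -30 0 -0.7; 0 0 -60 0 -0.7; 0 0 -100 0 -0.7; 0 0 -140 0 -0.7'
python3 - <<'E'
from h import *
shot('wrist','w4.png')
for n in ('side','scene'):
  k=shot(n)
  for l in ('cup_mid','basin'):
   for d in manip.tip_of(l,k)[:3]: print(n,l,np.round(d['point'],4),round(d['score'],2),px(k,d['point']))
E
```

```text
time: 8.9
position: [0.4782, -0.3637, 0.0685]
tool_rot: [0.001, 0.752, 0.66, 0.0]
force: [0.5, 0.9, -1.1]
width: 0.0473
gripper_force: 50.0
time: 9.9
position: [0.4774, -0.3632, 0.2096]
tool_rot: [-0.0, 0.752, 0.66, -0.0]
force: [0.4, 0.4, -0.1]
width: 0.0798
gripper_force: 0.0
side cup_mid [ 0.5388 -0.1232  0.0649] 0.87 [348, 196]
side cup_mid [ 0.4768 -0.3668  0.071 ] 0.75 [386, 156]
side cup_mid [ 0.7154 -0.1286  0.0604] 0.54 [289, 186]
side basin [ 4.759e-01 -3.606e-01  1.000e-04] 0.8 [384, 176]
side basin [0.6501 0.1513 0.043 ] 0.32 [275, 259]
scene cup_mid [ 0.7107 -0.1217  0.0644] 0.93 [285, 265]
scene cup_mid [ 0.4773 -0.3642  0.0669] 0.85 [175, 225]
scene cup_mid [ 0.5398 -0.1239  0.0645] 0.79 [266, 218]
scene basin [ 4.742e-01 -3.653e-01 -4.000e-04] 0.58 [179, 239]
```

View pics/w4.png

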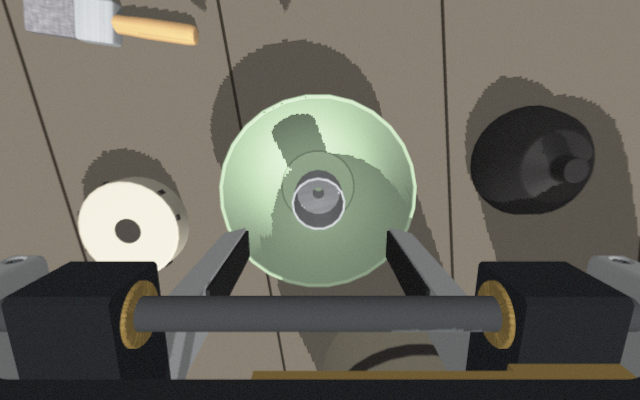

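The cup stands in the basin at (318,200), with the fingers clear. Next, over to above the handle.

```bash
python3 -m inch '20 0 -40 0 -0.4; 60 4 -50 0 -0.1; 100 8 -50 0 -0.1; 140 11 -50 0 -0.1; 180 14 -50 0 -0.1; 220 17 -50 0 -0.1; 260 20 -50 0 -0.1; 300 23 -50 0 -0.1; 340 26 -50 0 -0.1; 380 29 -50 0 -0.1'; python3 -m inch '25 2 0 0 -0.1; 43 4 0 0 -0.1; 43 4 0 0 -0.1; 43 4 0 0 -0.1'
python3 - <<'E'
from h import *
for n in ('wrist','side','scene'):
  k=shot(n,'w5.png' if n=='wrist' else None)
  for l in ('handle','pointer','mark'):
   for d in manip.tip_of(l,k)[:2]: print(n,l,np.round(d['point'],4),round(d['score'],2),px(k,d['point']))
E
```

```text
time: 11.25
position: [0.5555, 0.0114, 0.2566]
tool_rot: [-0.0, 0.752, 0.66, -0.001]
force: [0.6, -0.0, 0.5]
width: 0.052
gripper_force: 0.0
time: 11.65
position: [0.5649, 0.0514, 0.2566]
tool_rot: [-0.0, 0.751, 0.66, -0.001]
force: [-0.6, -0.1, 0.6]
width: 0.0517
gripper_force: 0.0
wrist handle [0.5627 0.0511 0.0977] 0.59 [315, 195]
wrist pointer [0.6469 0.1497 0.0396] 0.72 [379, 89]
wrist mark [0.6037 0.1608 0.0442] 0.97 [340, 83]
side handle [0.5661 0.0548 0.0925] 0.79 [320, 225]
side pointer [0.6519 0.1559 0.0439] 0.81 [274, 260]
side mark [0.6047 0.1627 0.0442] 0.63 [291, 266]
scene handle [0.5655 0.0544 0.091 ] 0.72 [330, 202]
scene pointer [0.6503 0.1575 0.0426] 0.68 [374, 225]
scene mark [0.6049 0.1652 0.0413] 0.55 [370, 214]
```

View pics/w5.png

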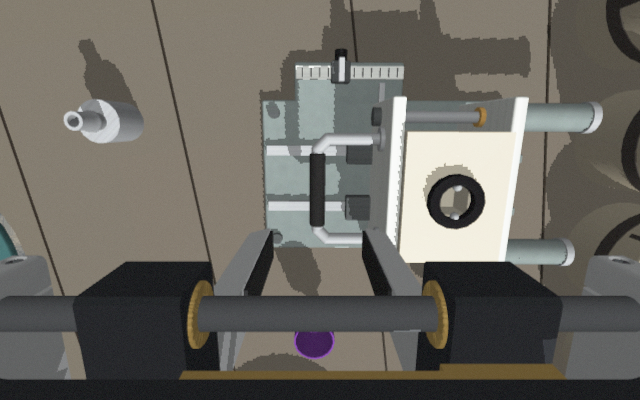

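The collar is empty, and the handle at (317,188) lies midway between the fingers (270 and 370). Descending and gripping.

```bash
python3 -m inch '0 -1 40 0 -0.1; 0 -1 80 0 -0.1; 0 -1 120 0 -0.1; 0 -1 150 0 -0.1; 0 -1 169 0 -0.1; 0 -1 169 0 -0.1; 0 -1 169 0 -0.1; 0 -1 169 0 0.5; 0 -1 169 0 1; 0 -1 169 0 1' 40; python3 -m inch '0 0 0 0 1; 0 0 0 0 1; 0 0 0 0 1; 0 0 0 0 1; 0 0 0 0 1' 40
python3 - <<'E'
from h import *
P={}
for i in range(3):
 for n in ('wrist','side','scene'):
  k=shot(n)
  for l in ('pointer','mark'):
   for d in manip.tip_of(l,k)[:1]: P.setdefault((n,l),[]).append(np.r_[d['point'],d['score']])
for k in P: print(k,np.round(P[k],3).tolist())
E
```

```text
time: 13.25
position: [0.5647, 0.052, 0.0893]
tool_rot: [0.0, 0.752, 0.66, 0.0]
force: [-0.1, 0.0, 0.2]
width: 0.0313
gripper_force: 0.0
time: 13.75
position: [0.5644, 0.052, 0.0887]
tool_rot: [0.0, 0.752, 0.66, 0.0]
force: [-0.9, -0.3, 6.1]
width: 0.015
gripper_force: 40.0
('wrist', 'pointer') [[0.648, 0.148, 0.042, 0.78], [0.647, 0.153, 0.044, 0.56], [0.647, 0.15, 0.041, 0.97]]
('wrist', 'mark') [[0.603, 0.158, 0.043, 0.59], [0.603, 0.158, 0.043, 0.64], [0.602, 0.16, 0.046, 0.92]]
('side', 'pointer') [[0.65, 0.153, 0.042, 0.89], [0.653, 0.154, 0.042, 0.63], [0.65, 0.152, 0.042, 0.88]]
('side', 'mark') [[0.602, 0.164, 0.043, 0.64], [0.6, 0.166, 0.044, 0.41], [0.603, 0.163, 0.044, 0.63]]
('scene', 'pointer') [[0.653, 0.153, 0.042, 0.73], [0.652, 0.152, 0.044, 0.62], [0.651, 0.156, 0.043, 0.82]]
('scene', 'mark') [[0.606, 0.166, 0.039, 0.47], [0.607, 0.164, 0.043, 0.66], [0.607, 0.164, 0.044, 0.39]]
```

Handle held. The opening needed is about 46 mm; I'll pull 42 first, then check from near.

```bash
python3 -m inch '0 -4 0 0 1; 0 -10 0 0 1; 0 -17 0 0 1; 0 -24 0 0 1; 0 -31 0 0 1; 0 -37 0 0 1; 0 -42 0 0 1; 0 -42 0 0 1; 0 -42 0 0 1; 0 -42 0 0 1' 40
cat > m.py <<'E'
from h import *
import sys
ux=np.array([-.9916,.1296,0]); D={}
for i in range(4):
 for n in ('wrist','side','scene'):
  k=shot(n)
  if i==0:
    p=px(k,[0.606,0.159,0.042]); x,y=[max(0,p[0]-30),max(0,p[1]-25)]
    im=cv2.resize(k['img'][y:y+50,x:x+60,::-1],(420,350) if n=='wrist' else (300,250),interpolation=cv2.INTER_CUBIC)
    D.setdefault('im',[]).append(cv2.copyMakeBorder(im,0,300-250 if im.shape[0]<300 else 0,0,0,cv2.BORDER_CONSTANT) if 0 else cv2.resize(im,(266,222)))
    print(n,'crop origin',x,y)
  a=manip.tip_of('pointer',k);b=manip.tip_of('mark',k)
  if a: D.setdefault(n+'_ptr',[]).append(np.array(a[0]['point'])@ux*1e3)
  if b: D.setdefault(n+'_mark',[]).append(np.array(b[0]['point'])@ux*1e3)
cv2.imwrite('pics/'+sys.argv[1],np.hstack([cv2.resize(i,None,fx=1,fy=1) for i in D.pop('im')]))
for k in D: print(k,np.round(D[k],1))
print(manip.get_obs()['position'],manip.get_obs()['force'])
E
python3 m.py z1.png
```

```text
time: 16.1
position: [0.5243, 0.0574, 0.0887]
tool_rot: [0.001, 0.752, 0.66, 0.001]
force: [11.6, -0.5, -7.2]
width: 0.0149
gripper_force: 40.0
wrist crop origin 398 28
side crop origin 261 240
scene crop origin 338 189
wrist_ptr [-583.7 -584.6 -583.9]
wrist_mark [-577.8 -576.8 -577.5 -578.2]
side_ptr [-584.2 -583.5 -584.1 -583.8]
side_mark [-577.  -579.2 -577.2]
scene_ptr [-586.6 -583.8 -585.2 -587.5]
scene_mark [-579.5 -578.5 -583.5 -577.5]
[0.52432595 0.05739896 0.08869943] [12.32549034 -1.20622432 -6.92410179]
```

View pics/z1.png

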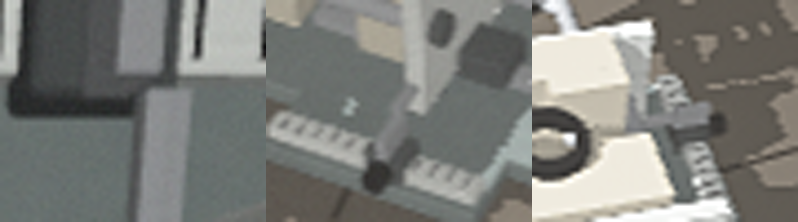

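The left panel (wrist) shows the index ridge at columns 117–167 above and the pointer at 135–190 below, so the pointer is about 2–3 mm short. I'll measure the edges numerically.

```bash
cat > e.py <<'E'
from h import *
ims=[]
for i in range(6):
    c=shot('wrist'); ims.append(c['img'].astype(float).mean(2))
g=np.mean(ims,0)
C=np.array(c['R']);t=np.array(c['t'])
f=lambda X:np.array([c['fx']*(C@X+t)[0]/(C@X+t)[2]+c['cx'],c['fy']*(C@X+t)[1]/(C@X+t)[2]+c['cy']])
a=np.array([.604,.160,.042]);u=np.array([-.9916,.1296,0])
print('at',f(a),'per mm along open',(f(a+u*.02)-f(a))/20,'per mm z',(f(a+[0,0,.01])-f(a))/10,'per mm y',(f(a+np.array([.1296,.9916,0])*.02)-f(a))/20)
print('cols',list(range(416,446)))
for r in range(26,78,3): print(r,g[r,416:446].round().astype(int).tolist())
E
python3 e.py
```

```text
at [424.8015369   51.88308931] per mm along open [-1.64035997e+00  7.69759645e-04] per mm z [ 0.56108249 -0.38110765] per mm y [ 0.1262033  -1.81575133]
cols [416, 417, 418, 419, 420, 421, 422, 423, 424, 425, 426, 427, 428, 429, 430, 431, 432, 433, 434, 435, 436, 437, 438, 439, 440, 441, 442, 443, 444, 445]
26 [73, 72, 78, 81, 82, 80, 82, 82, 83, 108, 141, 140, 139, 140, 139, 139, 140, 140, 140, 124, 71, 70, 76, 129, 188, 186, 156, 40, 111, 188]
29 [74, 74, 79, 83, 81, 82, 83, 80, 85, 112, 141, 140, 141, 141, 140, 140, 140, 139, 136, 114, 70, 69, 95, 162, 189, 180, 130, 58, 132, 189]
32 [74, 75, 80, 82, 80, 81, 82, 81, 93, 129, 140, 140, 141, 140, 140, 140, 140, 140, 132, 95, 70, 68, 98, 169, 189, 173, 84, 79, 159, 189]
35 [73, 74, 83, 83, 82, 82, 81, 80, 96, 135, 140, 141, 141, 142, 141, 141, 140, 139, 131, 84, 71, 75, 123, 188, 188, 168, 51, 98, 187, 188]
38 [74, 77, 83, 82, 81, 82, 82, 82, 98, 141, 142, 141, 140, 141, 140, 141, 141, 139, 128, 71, 71, 78, 130, 191, 188, 158, 41, 113, 190, 191]
41 [73, 77, 82, 82, 80, 82, 82, 84, 108, 141, 141, 140, 142, 141, 142, 139, 141, 137, 113
[... 1117 characters left out ...]
6, 92, 83, 96, 133, 143, 143, 142, 141, 139, 138, 139, 140, 134, 106, 108, 107, 108, 109, 108]
68 [109, 109, 109, 109, 109, 110, 109, 108, 109, 108, 104, 87, 83, 104, 142, 142, 142, 142, 139, 139, 138, 139, 138, 127, 107, 106, 107, 107, 108, 108]
71 [109, 110, 109, 110, 109, 109, 109, 108, 109, 109, 103, 82, 86, 110, 141, 142, 143, 141, 138, 138, 138, 140, 137, 120, 107, 106, 107, 108, 107, 106]
74 [108, 108, 109, 108, 108, 108, 107, 108, 107, 106, 97, 82, 91, 123, 142, 141, 142, 140, 138, 138, 139, 140, 138, 113, 107, 106, 108, 108, 109, 108]
77 [108, 107, 107, 106, 107, 107, 107, 106, 106, 106, 95, 83, 96, 130, 142, 141, 142, 140, 138, 137, 139, 140, 134, 107, 107, 107, 108, 109, 111, 111]
```

The pointer centre is 7.0 px right of the ridge at 1.64 px/mm, so 4.3 mm more is needed.

```bash
python3 -m inch '0 -2 0 0 1; 0 -4 0 0 1; 0 -4.5 0 0 1; 0 -4.5 0 0 1; 0 -4.5 0 0 1; 0 -4.5 0 0 1' 40; python3 e.py | grep -E "^(at|cols|29|35|41|44|47|50|53|56|62|68|74) "; python3 m.py z2.png
```

```text
time: 18.8
position: [0.5199, 0.058, 0.0887]
tool_rot: [0.001, 0.752, 0.66, 0.001]
force: [12.5, -0.3, -8.7]
width: 0.0153
gripper_force: 40.0
at [432.02228039  51.92118439] per mm along open [-1.63984826e+00  7.37433427e-04] per mm z [ 0.59847551 -0.38092965] per mm y [ 0.13473387 -1.81531179]
cols [416, 417, 418, 419, 420, 421, 422, 423, 424, 425, 426, 427, 428, 429, 430, 431, 432, 433, 434, 435, 436, 437, 438, 439, 440, 441, 442, 443, 444, 445]
29 [73, 74, 72, 73, 73, 72, 74, 72, 74, 80, 83, 83, 82, 82, 82, 81, 97, 139, 140, 141, 140, 140, 140, 139, 139, 140, 129, 72, 69, 90]
35 [73, 72, 73, 74, 74, 74, 74, 73, 75, 82, 82, 81, 81, 82, 82, 89, 117, 141, 139, 140, 140, 139, 139, 139, 140, 135, 108, 70, 74, 124]
41 [75, 73, 73, 74, 75, 74, 75, 73, 79, 81, 81, 81, 82, 81, 82, 98, 140, 141, 140, 140, 140, 139, 140, 139, 140, 128, 70, 68, 97, 166]
44 [73, 73, 73, 74, 74, 74, 73, 74, 81, 82, 81, 81, 83, 81, 83, 97, 113, 113, 113, 114, 114, 113, 112, 111, 109, 92, 70, 70, 104, 164]
47 [67, 68, 68, 69, 69, 67, 68, 71, 83, 82, 82, 81, 82, 81, 82, 91, 100, 101, 101, 100, 97, 93, 91, 90, 89, 
[... 604 characters left out ...]
109, 108, 109, 109, 107, 109, 109, 109, 109, 109, 103, 87, 83, 103, 142, 142, 142, 142, 140, 138, 139, 140, 138, 127, 106, 107, 107, 108, 106, 106]
74 [108, 108, 108, 108, 109, 108, 108, 109, 108, 106, 98, 82, 91, 124, 142, 142, 142, 140, 139, 138, 139, 140, 134, 114, 106, 107, 107, 107, 107, 108]
wrist crop origin 405 28
side crop origin 261 240
scene crop origin 338 189
wrist_ptr [-581.9 -579.6 -579.4 -577.7]
wrist_mark [-578.6 -579.7 -578.5 -578.4]
side_ptr [-579.5 -580.1 -581.7 -582.1]
side_mark [-578.9 -582.1 -574.2 -578.3]
scene_ptr [-582.1 -580.8 -583.1 -581.7]
scene_mark [-581.1 -578.1 -578.1 -578.3]
[0.51995738 0.05798436 0.0887106 ] [ 1.28112108e+01  1.15561581e-02 -9.00267467e+00]
```

View pics/z2.png

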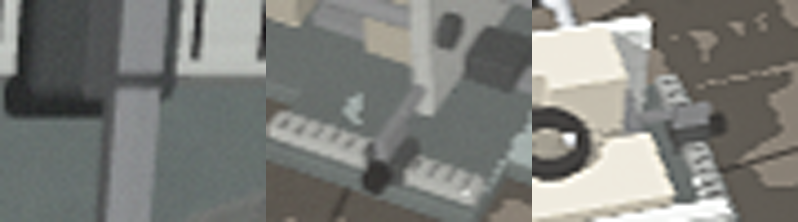

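The pointer and the index ridge are now in line: centres 435.8 and 435.9 px, about 0.1 mm apart, and collinear in the wrist and side panels. One last check of the cup and bystanders, then I hand in while holding.

```bash
python3 -m inch '0 0 0 0 1; 0 0 0 0 1; 0 0 0 0 1' 40; python3 - <<'E'
from h import *
k=shot('scene')
ok=False
for l in ('cup_mid','basin','drum','dome_a'):
  for d in manip.tip_of(l,k)[:3]:
    print(l,np.round(d['point'],3),round(d['score'],2))
    if l=='cup_mid' and np.hypot(d['point'][0]-.477,d['point'][1]+.363)<.06: ok=True
print(ok)
if ok: print(manip.finish_job())
E
```

```text
time: 21.2
position: [0.52, 0.058, 0.0887]
tool_rot: [0.001, 0.752, 0.66, 0.001]
force: [13.5, -0.7, -7.7]
width: 0.015
gripper_force: 40.0
cup_mid [ 0.541 -0.126  0.064] 0.92
cup_mid [ 0.476 -0.364  0.068] 0.91
cup_mid [ 0.713 -0.124  0.065] 0.67
basin [ 0.475 -0.363 -0.002] 0.94
drum [ 0.45   0.362 -0.005] 0.63
drum [ 0.478 -0.362  0.07 ] 0.51
dome_a [ 0.714 -0.368  0.004] 0.65
True
the job is handed in; nothing more can be done
None
```

The job is handed in at about 21 s: the steel cup stands in the basin, and the arm holds the press open against the spring, pointer about 0.1 mm from the index in the wrist camera; the arm never went near the drum or domes, though the smaller dome was not re-checked at the end.

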